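# Shoe held up in the inspection lamp

## Task

Swing the bench lamp round on its post until it points straight at the shoe on the stand. Then take the shoe by the wooden last that sticks out of it, lift it straight up off the stand to the lamp's height and finish still holding it there in the light, level and steady. Do not tip or drop the shoe, leave the lamp pointing at it, and leave the other things on the bench alone.

Things in the scene. Friction and masses are not known exactly. Their poses are not given: they have to be found in the camera images.
- lamp (a joint): turn of the bench lamp about its upright post, rad, -0.7 to 1.7, clockwise from above is positive (the value at which it points at the shoe differs each time; work it out from lamp_hinge, lamp_face and stand_top). The hinge is stiff: it takes about 0.5 N m (3 to 4 N at the knob) and stays where it is left. The lamp is a level aluminium rod with a cone-shaped aluminium head, 68 mm across its wide white front, 185 mm from post axis to front, at a fixed height
- lamp_hinge (a point): point on the vertical axis of the lamp's post, at the height of the lamp's beam (200 mm above the bench). The frame turns with the lamp: its -y axis runs along the rod to the head, the way the lamp shines
- lamp_face (a point): centre of the lamp's round white front, 185 mm from the hinge axis and 200 mm above the bench; the lamp shines level, straight away from the hinge, along this frame's -y axis
- lamp_knob (a point): grip point on the upright round black knob that stands on top of the lamp's head to turn it by: 22 mm diameter, free from 233 to 285 mm above the bench; the point lies on the knob's axis at 262 mm, 150 mm from the hinge axis. Being round, it can turn between the fingers that hold it
- lamp_base: the lamp's fixed foot, a dark disc of 124 mm diameter and 22 mm height with a 22 mm post, on the robot's left; origin on the bench at the post's axis
- stand: the fixed shoe stand: a 100 mm disc foot, a short post and a black rubber-covered top 130 x 60 mm, 70 mm above the bench; origin on the bench under its middle, long side of the top along its x axis
- stand_top (a point): middle of the stand's top face, 70 mm above the bench; the lamp points at the shoe when its beam line passes over this point
- shoe: the dark shoe on the stand, flat soled (no heel yet), with a tan welt, a wooden last inside it; origin on the underside of its sole, below the middle of the last's top; x towards the toe, z up. 291 mm long (124 mm back to the heel, 167 mm forward to the toe), 102 mm wide, 78 mm high and 120 mm with the last. Loose, about 0.6 kg
- shoe_mid (a point): the shoe's middle, half-way up (60 mm above its underside, 60 mm below the last's top); the shoe's balance point lies within 10 mm of the upright line through it; axes as the shoe's
- shoe_comb (a point): grip point on the block of pale wood, the last's top, that sticks out of the shoe's mouth: 75 mm long along the shoe, 34 mm wide across it, its top 17 mm above this point and about 25 mm of free side below this point before the leather; axes as the shoe's
- mate: a second dark shoe without a last in it, 291 mm long, 102 mm wide, 78 mm high, standing on the bench to the robot's right; origin under its sole
- cleaner: white bottle, 60 mm diameter, 170 mm high, black cap; origin at its underside
- glue_jar: amber jar, 72 mm diameter, 85 mm high; origin at its underside
- brush: wooden brush lying on the bench; origin at its underside
- hammer: hammer lying on the bench; origin at its underside
- tin: flat metal tin, 76 mm diameter, 28 mm high; origin at its underside

How it is judged (in metres and radians):
On the way, in this order (a step that is already met when the one before it is completed fails the run):
1. the lamp points at the stand while the shoe still rests on it (x of stand_top in the frame of lamp_face between -0.045 and 0.045 m and distance of shoe_mid from where it was at the start of the episode below 0.03 m), for 0.3 s.
2. the shoe is lifted clear of the stand (height (world z) of shoe_mid above 0.155 m and contact force between shoe and stand below 0.2 N), for 0.2 s.
At the end, for the whole second after the job is handed in: Fingers hold the shoe, still, level within 8 degrees, off the stand and lamp; its middle is within 35 mm of the lamp's height, 60 mm sideways of the stand's middle and 55 mm of the lamp's beam line, which passes within 45 mm of the stand's middle (x of stand_top in the frame of lamp_face between -0.045 and 0.045 m and x of shoe_mid in the frame of lamp_face between -0.055 and 0.055 m and z of shoe_mid in the frame of lamp_face between -0.035 and 0.035 m and horizontal distance between shoe_mid and stand_top below 0.06 m and angle between shoe's own z axis and vertical below 0.14 rad and linear speed of shoe below 0.03 m/s and angular speed of shoe below 0.2 rad/s and contact force between the fingers and shoe above 2 N and contact force between shoe and stand below 0.2 N and contact force between shoe and lamp_base below 0.2 N); the arm keeps its last pose, push and grip.
It fails at once if the shoe is tipped more than about 23 degrees (angle between shoe's own z axis and vertical above 0.4 rad).
It fails at once if the shoe falls off the stand (height (world z) of shoe_mid below 0.11 m).
It fails at once if another thing on the bench is moved by more than 40 mm (distance of any of mate, cleaner, glue_jar, brush, hammer, tin from where it was at the start of the episode above 0.04 m).
It also fails if it takes over 42 s, if anything falls off the work surface, if the arm or the gripper's body presses on something with over 40 N, if the wrist force passes 120 N, or if a joint passes its speed limit or range.

## Robot

A 6-joint arm with a two-finger parallel gripper is mounted at the origin on the work surface. World frame = base frame: x ahead of the robot, y to its left, z up, the work surface at z = 0. Lengths are in m, angles in degrees, forces in N, time in s.
With the tool pointing down it reaches from about 0.4 to 0.825 m from the base axis. Payload 7 kg.
Tool frame: the origin (TCP) lies at the very end of the fingers, on their centre line; the grasp point (between the pads) lies 19 mm behind it (env.tcp_to_grasp is the distance from the TCP to the grasp point, in m); z points along the fingers, y is the line along which they close (so a half turn about z gives the same grasp; the last joint's range is limited). The gripper opens to 85 mm and grips with 20 to 120 N. Pads are 22 mm wide; open, the fingers measure 114 mm over their backs; the gripper's body (76 mm by 85 mm) begins 54 mm behind the grasp point. The pads swing forward as they close: fully open they stand 13 mm farther back than shut.
Start: joints at [90.59, 20.546, 0.682, 0, -70.136, -16.507], TCP at [0.185, 0.649, 0.231] pointing down, gripper open.
Joint ranges: [-176.03, 176.03], [-82.01, 121.73], [-58.28, 71.71], [-173.87, 95.51], [-174.79, -0.11], [-173.66, 173.66]. Speed limits (degrees/s): [136.94, 136.94, 172.46, 180, 180, 180].

## Interface

Orientations are given as a 3x3 rotation matrix whose columns are the frame's x, y, z axes.
In Python, from bench import env, viewer, close_job gives the robot as it stands.
- The arm moves only by the tool move_arm, never from a script. Its arguments are lists of equal length, an entry for each row: "angular": the turn, a rotation vector about the tool's x, y, z in degrees, a list of three; "travel": the shift along the tool's x, y, z in m, a list of three; "gripper": the opening, from 0 (shut) to 1 (fully open). In form: {"angular": [[rx, ry, rz], ...], "travel": [[tx, ty, tz], ...], "gripper": [gripper, ...]}. A call has 1 to 8 rows; each row is the pose to reach, as a shift and turn from the pose commanded when the call began, along the tool's axes at that moment; what a row does not reach only later rows make up. A row lasts 1/12 s, in which the tool goes at most 41.7 mm and 7.16 degrees, less where a joint would pass 70% of its speed; a pose out of reach is approached as far as the arm can. A call with a gripper value outside its range is refused whole. The fingers move at their own pace and stop on an object; "squeeze" is the grip in N (left out, the last holds). Time passes only in rows, so rows that repeat a pose let the fingers close. It gives the time, the measured TCP pose, the force, the opening and the grip force at its end, in the units of the state.
- env.get_obs(): the state, without advancing time (a new reading comes with each control period).
- viewer.snapshot(name): name is "scene" or "top" or "wrist"; returns a dict with "pixels" (384x512x3 uint8, red, green, blue), "z_map" (384x512 float32, m along the optical axis (not along the pixel's ray), 0 where there is no reading), "mtx" (3x3 intrinsics, pixels), "eye" and "orientation" of the camera in the world; the wrist camera has in their place "tool_from_camera" (4x4, takes a point from camera to tool coordinates, whose origin is the TCP and whose axes are the flange's). Camera axes: x right, y down, z forward; pixel columns grow to the right and rows downward; lengths in m; the calibration is good to about 2 mm. A picture is of the moment at which its call begins: read the wrist's pose just before it.
- close_job(): hands the job in; it is judged then, once.
Trained networks look in the newest picture that a camera, given by its name, has taken for a name from the list of things; names that differ only in an ending like _2 or _b are one class to them, and where a whole thing is asked for, a point or a joint stands for the part that bears it (a point fixed in the world has none). Each returns a list of dicts, best first, with "p" (0 to 1); they miss things now and then, are a little off and sometimes report something else, mostly with a low value. They report only what shows in the picture. A call takes as long as a camera call.
- viewer.search_frame(camera, query): "at" ([x, y, z] in m, in world coordinates, good to about 4 mm: the middle of the surface that is visible of it).
- viewer.regions_of(camera, query): "region" (384x512 bool, what is visible of it).
- viewer.pinpoint(camera, query): "at" ([x, y, z] in m, in world coordinates, good to about 4 mm: a listed point, or the origin of a listed thing).
The state is a dict: "clock": time; "qpos": joint angles; "joint_vel": joint speeds; "joint_efforts": joint torques, N m; "tcp_pos": TCP position; "tcp_rot": TCP orientation; "contact_force": force on the tool from outside, world axes, zero at the start; "ft_torque": the same for the moment, N m; "grip_width": opening from 0.0 (shut) to 1.0 (fully open); "grip_force": force on a finger pad.
Only numpy, scipy, OpenCV 4.12 (cv2) and the standard library are available. Lean on these libraries where they do the work, as an engineer would, in place of code of your own. Each camera call takes 0.05 s, during which the arm holds its last target. There are 200 camera calls.

## Working session

There is one attempt and no reset: what is moved stays moved. The work goes in short steps, Python scripts to look and compute and a tool call to move; the robot and the scene stay as the last step left them, time stands still between calls to the robot, and variables do not carry over. Pictures are saved under pics/ and viewed, at most 10 in all, crops included, and the job is handed in when it is done.

Besides the shell and the picture viewer there is one more tool, called after "Call:" by a JSON object that holds its "api" and its "payload", one argument or row to a line. move_arm: Moves the arm, as the interface text tells. Its arguments: {"type":"object","properties":{"angular":{"type":"array"},"travel":{"type":"array"},"gripper":{"type":"array"},"squeeze":{"type":"number"}},"required":["angular","travel","gripper"]}

```bash
mkdir -p pics
cat > h.py <<'E'
from bench import env, viewer, close_job
import numpy as np, cv2
np.set_printoptions(precision=4,suppress=True)
def snap(c,f=None):
    s=viewer.snapshot(c)
    if f: cv2.imwrite('pics/'+f,s['pixels'][...,::-1])
    return s
def pp(c,*qs):
    for q in qs:
        print(c,q,[(np.round(r['at'],3).tolist(),round(r['p'],2)) for r in viewer.pinpoint(c,q)[:2]])
E
python3 - <<'E'
from h import *
o=env.get_obs(); print(o['clock'],o['tcp_pos'],o['tcp_rot'],o['qpos'],o['contact_force'],env.tcp_to_grasp)
for c in ('scene','top'):
    s=snap(c,c+'0.png'); print(s['eye'])
    pp(c,'lamp_hinge','lamp_face','lamp_knob','lamp_base','stand','stand_top','shoe','shoe_mid','shoe_comb')
pp('top','mate','cleaner','glue_jar','brush','hammer','tin')
print(env.get_obs()['clock'])
E
cd pics; python3 -c "
import cv2,numpy as np
cv2.imwrite('both.png',cv2.resize(np.vstack([cv2.imread('scene0.png'),cv2.imread('top0.png')]),(400,600)))"
```

```text
0.0 [0.185  0.6486 0.2304] [[ 0.9616 -0.2744 -0.0003]
 [-0.2744 -0.9616 -0.0016]
 [ 0.0001  0.0016 -1.    ]] [ 90.5886  20.5907   0.6327  -0.0199 -70.1346 -16.5073] [ 0.4688 -0.3919  1.0993] 0.0187
[1.3132 0.8298 1.0683]
scene lamp_hinge [([0.586, 0.369, 0.198], 0.76), ([0.48, -0.062, 0.067], 0.27)]
scene lamp_face [([0.426, 0.298, 0.198], 0.82), ([0.758, 0.163, -0.0], 0.51)]
scene lamp_knob [([0.453, 0.312, 0.264], 0.84), ([0.678, -0.412, 0.002], 0.73)]
scene lamp_base [([0.591, 0.377, -0.002], 0.85)]
scene stand [([0.491, -0.057, 0.001], 0.55)]
scene stand_top [([0.488, -0.058, 0.07], 0.57)]
scene shoe [([0.481, -0.06, 0.064], 0.7), ([0.366, -0.261, 0.003], 0.48)]
scene shoe_mid [([0.478, -0.06, 0.133], 0.59)]
scene shoe_comb [([0.483, -0.06, 0.169], 0.88)]
[0.3214 0.0069 1.4643]
top lamp_hinge [([0.588, 0.375, 0.201], 0.95)]
top lamp_face [([0.421, 0.296, 0.204], 0.72)]
top lamp_knob [([0.455, 0.306, 0.258], 0.62), ([0.484, -0.057, 0.13], 0.4)]
top lamp_base [([0.59, 0.373, -0.002], 0.73)]
top stand [([0.677, -0.412, -0.002], 0.64), ([0.491, -0.058, 0.005], 0.58)]
top stand_top [([0.489, -0.058, 0.075], 0.51), ([0.758, 0.159, -0.001], 0.2)]
top shoe [([0.394, -0.47, 0.001], 0.68), ([0.422, 0.488, 0.001], 0.62)]
top shoe_mid [([0.482, -0.058, 0.129], 0.93)]
top shoe_comb [([0.483, -0.061, 0.174], 0.67)]
top mate [([0.394, -0.471, -0.0], 0.63)]
top cleaner [([0.677, -0.414, -0.001], 0.61)]
top glue_jar [([0.423, 0.486, -0.001], 0.73), ([0.424, 0.294, 0.2], 0.41)]
top brush [([0.399, 0.131, 0.002], 0.92)]
top hammer [([0.757, 0.16, 0.001], 0.81)]
top tin [([0.367, -0.264, 0.0], 0.52)]
1.3
```

View pics/scene0.png

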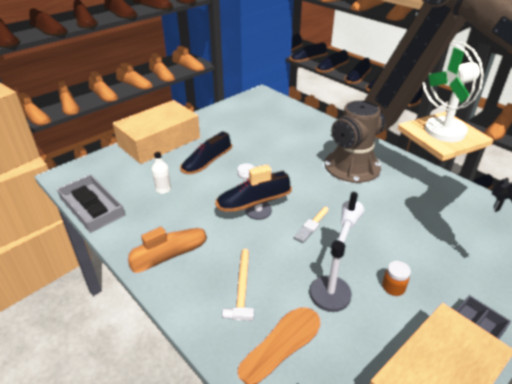

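View pics/top0.png

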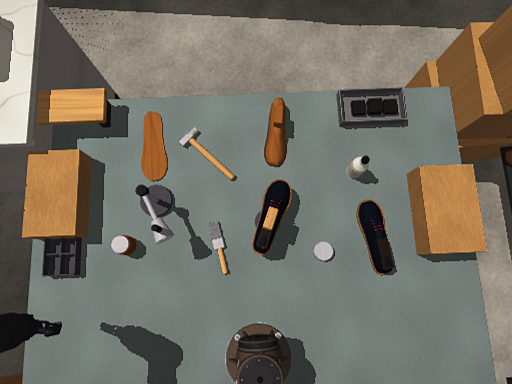

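The scene view shows the lamp head at about (352,208), its post at (330,292), and the shoe with its pale comb at (262,175). The top view shows the knob at (157,230), the hinge at (143,190), and the comb at (270,218). The detections agree with these positions. I'll go above the knob.

Call:
{"api": "move_arm", "payload": {
  "angular": [
    [0,0,0],
    [0,0,0],
    [0,0,0],
    [0,0,0],
    [0,0,0],
    [0,0,0],
    [0,0,0],
    [0,0,0]
  ],
  "travel": [
    [0,0,-0.04],
    [0.02,0.014,-0.07],
    [0.052,0.037,-0.085],
    [0.084,0.06,-0.085],
    [0.117,0.084,-0.085],
    [0.15,0.107,-0.085],
    [0.182,0.13,-0.085],
    [0.215,0.154,-0.085]
  ],
  "gripper": [1,1,1,1,1,1,1,1]
}}

```text
clock: 1.97
tcp_pos: [0.3504, 0.4405, 0.3166]
tcp_rot: [[0.962, -0.274, 0.0], [-0.274, -0.962, 0.001], [0.0, -0.001, -1.0]]
contact_force: [1.1, 0.8, 0.3]
grip_width: 1.001
grip_force: 0.0
```

Call:
{"api": "move_arm", "payload": {
  "angular": [
    [0,0,0],
    [0,0,0],
    [0,0,0],
    [0,0,0],
    [0,0,0],
    [0,0,0]
  ],
  "travel": [
    [0.032,0.023,0],
    [0.065,0.047,0],
    [0.095,0.07,0],
    [0.12,0.09,0],
    [0.138,0.099,0],
    [0.138,0.099,0]
  ],
  "gripper": [1,1,1,1,1,1]
}}

```text
clock: 2.47
tcp_pos: [0.4571, 0.3063, 0.3166]
tcp_rot: [[0.961, -0.277, 0.001], [-0.277, -0.961, -0.0], [0.001, -0.0, -1.0]]
contact_force: [0.2, 0.3, 0.3]
grip_width: 1.001
grip_force: 0.0
```

Run:
```python
from h import *
o=env.get_obs(); print(o['clock'],o['tcp_pos'],o['tcp_rot'],o['qpos'],o['contact_force'])
s=snap('wrist','w1.png'); pp('wrist','lamp_knob','lamp_hinge','lamp_face')
print(s['tool_from_camera'])
```

```text
2.4667 [0.4571 0.3063 0.3166] [[ 0.9608 -0.2773  0.0006]
 [-0.2773 -0.9608 -0.0001]
 [ 0.0006 -0.0001 -1.    ]] [ 54.2448   6.1527  -7.2047   0.0301 -76.6276  19.6497] [0.1856 0.2748 0.279 ]
wrist lamp_knob [([0.46, 0.304, 0.264], 0.77)]
wrist lamp_hinge [([0.587, 0.372, 0.197], 0.78)]
wrist lamp_face [([0.42, 0.292, 0.204], 0.61)]
[[ 0.0015 -0.9554 -0.2953  0.075 ]
 [ 1.      0.0013  0.0009  0.0009]
 [-0.0005 -0.2953  0.9554 -0.1429]
 [ 0.      0.      0.      1.    ]]
```

View pics/w1.png

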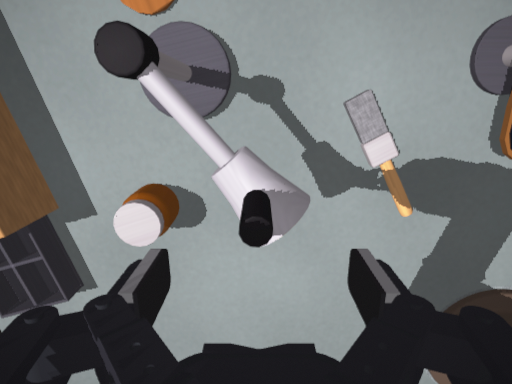

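The wrist view shows the black knob top at (256,225), centred between the open fingers, with nothing in the way. I'll descend and grip.

Call:
{"api": "move_arm", "payload": {
  "angular": [
    [0,0,0],
    [0,0,0],
    [0,0,0],
    [0,0,0],
    [0,0,0],
    [0,0,0],
    [0,0,0],
    [0,0,0]
  ],
  "travel": [
    [0,0,0.03],
    [0,0,0.055],
    [0,0,0.07],
    [0,0,0.07],
    [0,0,0.07],
    [0,0,0.07],
    [0,0,0.07],
    [0,0,0.07]
  ],
  "gripper": [1,1,1,0.1,0.1,0.1,0.1,0.1],
  "squeeze": 25
}}

```text
clock: 3.33
tcp_pos: [0.4555, 0.3096, 0.2476]
tcp_rot: [[0.962, -0.274, 0.001], [-0.274, -0.962, 0.002], [0.001, -0.002, -1.0]]
contact_force: [-0.1, 0.9, 0.4]
grip_width: 0.297
grip_force: 0.0
```

Run:
```python
from h import *
o=env.get_obs(); print(o['clock'],o['tcp_pos'],o['contact_force'],o['grip_width'],o['grip_force'])
h=np.array([.587,.373]); p=o['tcp_pos'][:2]; v=p-h; r=np.hypot(*v); a=np.arctan2(v[1],v[0]); print(r,np.degrees(a)%360)
t=np.array([.489,-.058])-h; at=np.arctan2(t[1],t[0]); print(np.degrees(at)%360)
n=14; d=(at-a)
for i in range(1,n+1):
    q=h+r*np.array([np.cos(a+d*i/n),np.sin(a+d*i/n)])-p
    print(i,o['tcp_rot'].T@np.r_[q,0])
```

```text
3.3333 [0.4555 0.3096 0.2476] [-0.1268  0.9471  0.3703] 0.297431746796876 0.0
0.14593954634114034 205.72760607572897
257.1899882689169
1 [ 0.0064  0.0068 -0.    ]
2 [ 0.0133  0.0132 -0.    ]
3 [ 0.0206  0.0191 -0.    ]
4 [ 0.0282  0.0245 -0.    ]
5 [ 0.0361  0.0295 -0.    ]
6 [ 0.0444  0.0339 -0.    ]
7 [ 0.0529  0.0378 -0.    ]
8 [ 0.0616  0.0411 -0.    ]
9 [ 0.0706  0.0438 -0.    ]
10 [ 0.0797  0.046  -0.    ]
11 [ 0.0889  0.0476 -0.    ]
12 [0.0982 0.0486 0.    ]
13 [0.1076 0.049  0.    ]
14 [0.1169 0.0488 0.    ]
```

Call:
{"api": "move_arm", "payload": {
  "angular": [
    [0,0,0],
    [0,0,0],
    [0,0,0],
    [0,0,0],
    [0,0,0],
    [0,0,0],
    [0,0,0],
    [0,0,0]
  ],
  "travel": [
    [0,0,0],
    [0,0,0],
    [0,0,0],
    [0.006,0.007,0],
    [0.013,0.013,0],
    [0.021,0.019,0],
    [0.028,0.0245,0],
    [0.036,0.0295,0]
  ],
  "gripper": [0.1,0.1,0.1,0.1,0.1,0.1,0.1,0.1]
}}

```text
clock: 4.0
tcp_pos: [0.4821, 0.2718, 0.2475]
tcp_rot: [[0.962, -0.273, 0.002], [-0.273, -0.962, 0.003], [0.001, -0.003, -1.0]]
contact_force: [-3.6, 4.8, 3.7]
grip_width: 0.245
grip_force: 24.8
```

Call:
{"api": "move_arm", "payload": {
  "angular": [
    [0,0,0],
    [0,0,0],
    [0,0,0],
    [0,0,0],
    [0,0,0],
    [0,0,0],
    [0,0,0],
    [0,0,0]
  ],
  "travel": [
    [0.008,0.0045,0],
    [0.017,0.008,0],
    [0.0255,0.0115,0],
    [0.0345,0.0145,0],
    [0.0435,0.0165,0],
    [0.053,0.018,0],
    [0.062,0.019,0],
    [0.0715,0.0195,0]
  ],
  "gripper": [0.1,0.1,0.1,0.1,0.1,0.1,0.1,0.1]
}}

```text
clock: 4.67
tcp_pos: [0.5441, 0.2304, 0.2474]
tcp_rot: [[0.962, -0.274, -0.002], [-0.274, -0.962, -0.003], [-0.001, 0.003, -1.0]]
contact_force: [-8.8, -7.5, 10.2]
grip_width: 0.248
grip_force: 25.3
```

Call:
{"api": "move_arm", "payload": {
  "angular": [
    [0,0,0],
    [0,0,0],
    [0,0,0],
    [0,0,0]
  ],
  "travel": [
    [0.01,0,0],
    [0.01,0,0],
    [0.01,0,0],
    [0.01,0,0]
  ],
  "gripper": [0.1,0.1,0.1,0.1]
}}

```text
clock: 5.0
tcp_pos: [0.555, 0.2266, 0.2474]
tcp_rot: [[0.961, -0.275, -0.0], [-0.275, -0.961, -0.004], [0.001, 0.004, -1.0]]
contact_force: [-1.9, -11.3, 5.7]
grip_width: 0.249
grip_force: 24.4
```

Run:
```python
from h import *
o=env.get_obs(); print(o['clock'],o['tcp_pos'],o['contact_force'],o['grip_width'],o['grip_force'])
for c in('scene','top'):
    snap(c); pp(c,'lamp_hinge','lamp_face','lamp_knob','stand_top','shoe_mid','shoe_comb')
h=np.array([.587,.373]); v=o['tcp_pos'][:2]-h; print(np.hypot(*v),np.degrees(np.arctan2(v[1],v[0]))%360)
```

```text
5.0 [0.555  0.2266 0.2474] [ -1.9061 -11.3498   5.7379] 0.24856377953005654 24.351538717746735
scene lamp_hinge [([0.588, 0.369, 0.197], 0.79)]
scene lamp_face [([0.532, 0.199, 0.2], 0.57)]
scene lamp_knob [([0.547, 0.232, 0.262], 0.61)]
scene stand_top [([0.49, -0.054, 0.071], 0.8)]
scene shoe_mid [([0.479, -0.057, 0.132], 0.67), ([0.681, -0.412, -0.001], 0.26)]
scene shoe_comb [([0.481, -0.057, 0.174], 0.75), ([0.679, -0.409, -0.002], 0.61)]
top lamp_hinge []
top lamp_face [([0.535, 0.198, 0.202], 0.59), ([0.393, 0.134, -0.001], 0.19)]
top lamp_knob [([0.545, 0.231, 0.26], 0.77)]
top stand_top [([0.675, -0.41, -0.0], 0.57), ([0.491, -0.059, 0.073], 0.54)]
top shoe_mid [([0.481, -0.059, 0.127], 0.71)]
top shoe_comb [([0.482, -0.062, 0.169], 0.76)]
0.1498688292647671 257.6543161485215
```

Call:
{"api": "move_arm", "payload": {
  "angular": [
    [0,0,0],
    [0,0,0],
    [0,0,0],
    [0,0,0],
    [0,0,0]
  ],
  "travel": [
    [0,0,0],
    [0.004,0.001,0],
    [0.008,0.001,0],
    [0.01,0.001,0],
    [0.01,0.001,0]
  ],
  "gripper": [0.1,0.1,0.1,0.1,0.1],
  "squeeze": 40
}}

```text
clock: 6.12
tcp_pos: [0.5638, 0.224, 0.2475]
tcp_rot: [[0.962, -0.274, -0.001], [-0.274, -0.962, -0.002], [-0.0, 0.003, -1.0]]
contact_force: [-4.8, -6.2, 7.2]
grip_width: 0.242
grip_force: 38.9
```

Run:
```python
from h import *
o=env.get_obs(); print(o['clock'],o['tcp_pos'],o['contact_force'],o['grip_width'],o['grip_force'])
h=np.array([.5875,.373])
for c in('scene','top','wrist'):
    s=snap(c,c+'2.png'); pp(c,'lamp_hinge')
    for q in ('lamp_face','lamp_knob'):
        for r in viewer.pinpoint(c,q)[:1]:
            v=r['at'][:2]-h; print(q,r['at'],r['p'],np.hypot(*v),np.degrees(np.arctan2(v[1],v[0]))%360)
```

```text
6.1167 [0.5638 0.224  0.2475] [-4.7696 -6.1798  7.2313] 0.24182597346829474 38.85106980800629
scene lamp_hinge [([0.587, 0.372, 0.199], 0.92), ([0.759, 0.16, 0.001], 0.55)]
lamp_face [0.5452, 0.1953, 0.1997] 0.84 0.1826652128895921 256.6104083012024
lamp_knob [0.5537, 0.2316, 0.2611] 0.56 0.14538363044029406 256.5563844346025
top lamp_hinge [([0.586, 0.372, 0.204], 0.53)]
lamp_face [0.5429, 0.1956, 0.2022] 0.76 0.18292052919232438 255.88778763000886
lamp_knob [0.5546, 0.2261, 0.2583] 0.81 0.15053909791147282 257.37624296290943
wrist lamp_hinge [([0.403, 0.132, -0.002], 0.64), ([0.587, 0.374, 0.2], 0.61)]
lamp_knob [0.5564, 0.2269, 0.2593] 0.58 0.14937342467788572 257.9829338842042
```

View pics/wrist2.png

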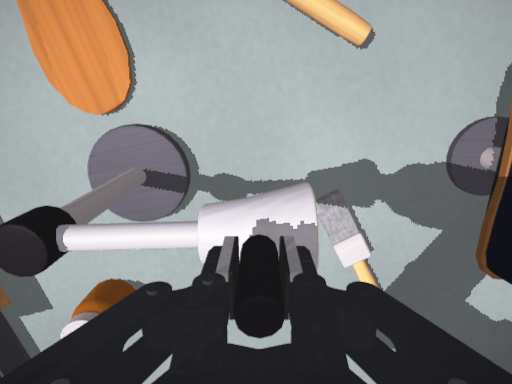

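The wrist view shows the knob held at about (260,290), with the rod and head running right towards the stand at (490,160). The angle is about 257°, against a target of 257.2°. I'll release, rise and go above the shoe.

Call:
{"api": "move_arm", "payload": {
  "angular": [
    [0,0,0],
    [0,0,0],
    [0,0,0],
    [0,0,0],
    [0,0,0],
    [0,0,0],
    [0,0,0]
  ],
  "travel": [
    [0,0,0],
    [0,0,0],
    [0,0,0],
    [0,0,0],
    [0,0,-0.03],
    [0,0,-0.06],
    [0,0,-0.08]
  ],
  "gripper": [1,1,1,1,1,1,1]
}}

```text
clock: 7.3
tcp_pos: [0.5647, 0.2262, 0.3289]
tcp_rot: [[0.962, -0.274, 0.002], [-0.274, -0.962, 0.001], [0.002, -0.001, -1.0]]
contact_force: [1.5, -0.1, 0.8]
grip_width: 1.004
grip_force: 0.0
```

Call:
{"api": "move_arm", "payload": {
  "angular": [
    [0,0,0],
    [0,0,0],
    [0,0,0],
    [0,0,0],
    [0,0,0],
    [0,0,0],
    [0,0,0],
    [0,0,0]
  ],
  "travel": [
    [0,0.03,0],
    [0,0.07,0],
    [0,0.11,0],
    [0,0.15,0],
    [0,0.19,0],
    [0,0.23,0],
    [0,0.265,0],
    [0,0.296,0]
  ],
  "gripper": [1,1,1,1,1,1,1,1]
}}

```text
clock: 7.97
tcp_pos: [0.4821, -0.0604, 0.3267]
tcp_rot: [[0.962, -0.274, 0.001], [-0.274, -0.962, 0.0], [0.001, -0.001, -1.0]]
contact_force: [1.1, -0.1, 0.3]
grip_width: 1.0
grip_force: 0.0
```

Call:
{"api": "move_arm", "payload": {
  "angular": [
    [0,0,0],
    [0,0,0]
  ],
  "travel": [
    [0,0,0],
    [0,0,0]
  ],
  "gripper": [1,1]
}}

```text
clock: 8.13
tcp_pos: [0.4826, -0.0599, 0.3267]
tcp_rot: [[0.961, -0.277, 0.001], [-0.277, -0.961, 0.0], [0.001, -0.001, -1.0]]
contact_force: [0.4, 1.0, -0.2]
grip_width: 1.0
grip_force: 0.0
```

Run:
```python
from h import *
o=env.get_obs(); print(o['clock'],o['tcp_pos'],o['contact_force'],o['grip_width'],o['qpos'])
h=np.array([.5875,.373])
for c in('scene','top','wrist'):
    s=snap(c,c+'3.png'); pp(c,'shoe_comb','shoe_mid')
    for q in ('lamp_face','lamp_knob'):
        for r in viewer.pinpoint(c,q)[:1]:
            v=r['at'][:2]-h; print(q,r['at'],r['p'],np.hypot(*v),np.degrees(np.arctan2(v[1],v[0]))%360)
# comb top: points within depth near z=.185-.195
z=s['z_map']; vv,uu=np.nonzero(z>0); d=z[vv,uu]; K=s['mtx']
P=np.c_[(uu-K[0,2])*d/K[0,0],(vv-K[1,2])*d/K[1,1],d,np.ones(len(d))]@s['tool_from_camera'].T
W=P[:,:3]@o['tcp_rot'].T+o['tcp_pos']
m=(W[:,2]>.178)&(W[:,2]<.2)&(np.hypot(W[:,0]-.482,W[:,1]+.06)<.07); Q=W[m]
r=cv2.minAreaRect(Q[:,:2].astype(np.float32)*1000); print(m.sum(),np.median(Q[:,2]),r,cv2.boxPoints(r))
y=o['tcp_rot'][:,1]; print('tool y yaw',np.degrees(np.arctan2(y[1],y[0])))
```

```text
8.1333 [ 0.4826 -0.0599  0.3267] [ 0.4332  1.022  -0.196 ] 1.000217833033642 [ 16.1473  -0.5772 -13.0854  -0.0039 -77.4325  57.7874]
scene shoe_comb [([0.484, -0.057, 0.175], 0.69)]
scene shoe_mid [([0.475, -0.057, 0.132], 0.61)]
lamp_face [0.5473, 0.1944, 0.198] 0.9 0.18306829326784035 257.31503638778867
lamp_knob [0.5535, 0.2308, 0.2645] 0.91 0.14620820770394527 256.55304204512913
top shoe_comb [([0.482, -0.062, 0.172], 0.65)]
top shoe_mid [([0.479, -0.06, 0.131], 0.88)]
lamp_face [0.4215, 0.4835, -0.0034] 0.57 0.19941476876099223 146.34977654236314
lamp_knob [0.5551, 0.2251, 0.2603] 0.63 0.15140729837098343 257.643583972047
wrist shoe_comb [([0.48, -0.062, 0.176], 0.56)]
wrist shoe_mid []
2685 0.1905054144409835 ((480.59014892578125, -62.36625671386719), (34.01668167114258, 74.9363021850586), 68.64576721191406) [[439.501  -64.5635]
 [509.2927 -91.8503]
 [521.6793 -60.169 ]
 [451.8876 -32.8822]]
tool y yaw -106.06610979403574
```

View pics/wrist3.png

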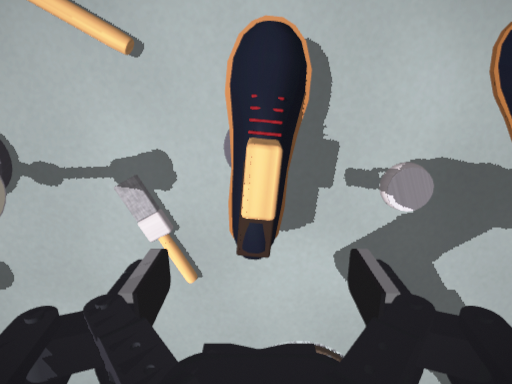

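The wrist view shows the comb at about (262,180), between the fingers and slightly turned. Depth gives its centre at (0.4806, -0.0624), its yaw as -21.4° and its top at 0.19 m. I'll correct by +5° and descend.

Call:
{"api": "move_arm", "payload": {
  "angular": [
    [0,0,3],
    [0,0,5.3],
    [0,0,5.3],
    [0,0,5.3],
    [0,0,5.3],
    [0,0,5.3],
    [0,0,5.3],
    [0,0,5.3]
  ],
  "travel": [
    [-0.001,0.003,0.03],
    [-0.001,0.003,0.065],
    [-0.001,0.003,0.1],
    [-0.001,0.003,0.13],
    [-0.001,0.003,0.15],
    [-0.001,0.003,0.165],
    [-0.001,0.003,0.17],
    [-0.001,0.003,0.17]
  ],
  "gripper": [1,1,1,1,1,1,1,1],
  "squeeze": 70
}}

```text
clock: 9.55
tcp_pos: [0.4805, -0.0615, 0.1553]
tcp_rot: [[0.932, -0.362, -0.002], [-0.362, -0.932, -0.001], [-0.002, 0.001, -1.0]]
contact_force: [0.3, 1.1, 0.1]
grip_width: 1.0
grip_force: 0.0
```

Call:
{"api": "move_arm", "payload": {
  "angular": [
    [0,0,0],
    [0,0,0],
    [0,0,0],
    [0,0,0],
    [0,0,0],
    [0,0,0],
    [0,0,0],
    [0,0,0]
  ],
  "travel": [
    [0,0,0],
    [0,0,0],
    [0,0,0],
    [0,0,0],
    [0,0,0],
    [0,0,0],
    [0,0,0],
    [0,0,0]
  ],
  "gripper": [0.2,0.2,0.2,0.2,0.2,0.2,0.2,0.2]
}}

```text
clock: 10.22
tcp_pos: [0.4818, -0.061, 0.1574]
tcp_rot: [[0.932, -0.362, 0.002], [-0.362, -0.932, 0.001], [0.002, -0.001, -1.0]]
contact_force: [-1.2, 3.2, 5.6]
grip_width: 0.389
grip_force: 70.6
```

Call:
{"api": "move_arm", "payload": {
  "angular": [
    [0,0,0],
    [0,0,0],
    [0,0,0],
    [0,0,0],
    [0,0,0],
    [0,0,0],
    [0,0,0],
    [0,0,0]
  ],
  "travel": [
    [0,0,-0.004],
    [0,0,-0.012],
    [0,0,-0.023],
    [0,0,-0.036],
    [0,0,-0.049],
    [0,0,-0.06],
    [0,0,-0.068],
    [0,0,-0.07]
  ],
  "gripper": [0.2,0.2,0.2,0.2,0.2,0.2,0.2,0.2]
}}

```text
clock: 10.88
tcp_pos: [0.4814, -0.0614, 0.2275]
tcp_rot: [[0.932, -0.362, 0.001], [-0.362, -0.932, 0.0], [0.001, -0.001, -1.0]]
contact_force: [1.2, -0.1, -6.6]
grip_width: 0.385
grip_force: 70.3
```

Call:
{"api": "move_arm", "payload": {
  "angular": [
    [0,0,0],
    [0,0,0],
    [0,0,0],
    [0,0,0],
    [0,0,0],
    [0,0,0]
  ],
  "travel": [
    [0,0,0],
    [0,0,0],
    [0,0,0],
    [0,0,0],
    [0,0,0],
    [0,0,0]
  ],
  "gripper": [0.2,0.2,0.2,0.2,0.2,0.2]
}}

```text
clock: 11.38
tcp_pos: [0.481, -0.0613, 0.226]
tcp_rot: [[0.932, -0.362, -0.001], [-0.362, -0.932, -0.0], [-0.001, 0.0, -1.0]]
contact_force: [-0.7, 0.5, -7.4]
grip_width: 0.39
grip_force: 70.3
```

Run:
```python
from h import *
o=env.get_obs(); print(o['clock'],o['tcp_pos'],o['contact_force'],o['ft_torque'],o['grip_width'],o['grip_force'])
for c in('scene','top'):
    snap(c,c+'4.png'); pp(c,'shoe','shoe_comb','shoe_mid','lamp_face','lamp_knob','stand_top')
```

```text
11.3833 [ 0.481  -0.0613  0.226 ] [-0.7268  0.4649 -7.4038] [-0.0202  0.0228 -0.045 ] 0.38960470608313813 70.28086066246033
scene shoe [([0.48, -0.061, 0.14], 0.76)]
scene shoe_comb [([0.481, -0.06, 0.245], 0.72)]
scene shoe_mid [([0.479, -0.055, 0.2], 0.94)]
scene lamp_face [([0.547, 0.197, 0.199], 0.91)]
scene lamp_knob [([0.555, 0.23, 0.267], 0.67)]
scene stand_top [([0.489, -0.057, 0.07], 0.94)]
top shoe [([0.48, -0.062, 0.14], 0.83)]
top shoe_comb [([0.48, -0.061, 0.243], 0.92), ([0.479, -0.057, 0.196], 0.4)]
top shoe_mid [([0.482, -0.059, 0.197], 0.94)]
top lamp_face [([0.546, 0.197, 0.199], 0.93)]
top lamp_knob [([0.554, 0.227, 0.259], 0.89), ([0.485, -0.058, 0.198], 0.32)]
top stand_top [([0.677, -0.413, 0.0], 0.29)]
```

View pics/scene4.png

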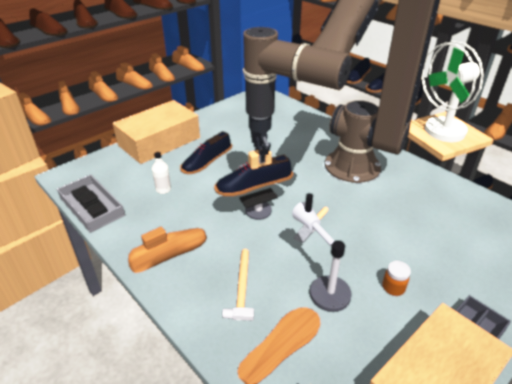

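The scene view shows the shoe held level at (255,175), clear of the stand at (258,200), with the lamp head at (305,213) pointing at it. All the values are within limits, so I'm handing in.

```bash
python3 -c "
from h import *
print(close_job())"
```

```text
the job is handed in; nothing more can be done
None
```

I turned the lamp to point at the shoe, lifted the shoe straight up to the lamp's height, and handed the job in after about 11 of the 42 s with the shoe held level and steady; the hand-in gave no verdict.

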